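# Raise the specimen stage by one turn of its hand wheel and clamp it

## Robot

A 6-joint arm with a two-finger parallel gripper is mounted at the origin on the work surface. World frame = base frame: x ahead of the robot, y to its left, z up, the work surface at z = 0. Lengths are in m, angles in rad, forces in N, time in s.
With the tool pointing down it reaches from about 0.325 to 0.85 m from the base axis. Payload 4.4 kg.
Tool frame: the origin (TCP) lies where the fingers leave the gripper's body, on its centre line; the fingertips stand 97 mm ahead of it and the grasp point (between the pads) lies 78 mm ahead of it; z points along the fingers, y is the line along which they close (so a half turn about z gives the same grasp; the last joint's range is limited). The gripper opens to 94 mm and grips with 3 to 60 N. Pads are 16 mm wide; open, the fingers measure 119 mm over their backs; the gripper's body (75 mm by 177 mm) begins 78 mm behind the grasp point.
Start: joints at [-1.306, 0.207, 1.542, -0, 1.393, -0.15], TCP at [0.232, -0.526, 0.303] pointing down, gripper open.
Joint ranges: [-2.73, 2.73], [-0.86, 2.22], [0.23, 2.46], [-1.11, 4.25], [0.08, 2.63], [-2.82, 2.82]. Speed limits (rad/s): [2.79, 2.79, 3.14, 3.14, 3.14, 3.14].

## Interface

Orientations are given as a unit quaternion [w, x, y, z].
In Python, from workcell import state, read_camera, camera_model, close_job gives the robot as it stands.
- The arm moves only by the tool send_rows, never from a script. Its argument "increments" is one flat list of numbers, 7 for each row, row after row: the turn, a rotation vector about the tool's x, y, z in degrees, then the shift along the tool's x, y, z in cm, then the finger opening in cm, from 0 to 9.4. In form: [ax, ay, az, dx, dy, dz, gripper, ax, ay, az, dx, dy, dz, gripper, ...]. A call has 1 to 12 rows; each row shifts and turns the commanded pose from where the row before left it, along the tool's axes as they then stand; what a row does not reach is not made up. A row lasts 1/10 s, in which the tool goes at most 50 mm and 8.59 degrees, less where a joint would pass 70% of its speed; a pose out of reach is approached as far as the arm can. A call is refused whole if a number of a shift passes 5 or a number of a turn 8.59, either way. A call with a gripper value outside its range is refused whole. The fingers move at their own pace and stop on an object; "grip_force" is the grip in N (left out, the last holds). Time passes only in rows, so rows that do not move let the fingers close. It gives the time, the measured TCP pose, the force, the opening and the grip force at its end, in the units of the state.
- state(): the state, without advancing time (a new reading comes with each control period).
- read_camera(name): name is "scene" or "top"; returns the picture (480x640x3 uint8, red, green, blue); there is no depth.
- camera_model(name): a dict with "fovy" (degrees; the focal length in pixels is half the picture's height over the tangent of half this angle, whatever the lens; pixels are square), "cx", "cy" (the principal point, pixels), "T" (4x4, takes a point from camera to world coordinates). Camera axes: x right, y up, looking along -z (the intrinsics and any distortion apply to the point x, -y, -z); pixel columns grow to the right and rows downward; lengths in m; the calibration is good to about 2 mm. A picture is of the moment at which its call begins. camera_model takes no time and is no camera call.
- close_job(): hands the job in; it is judged then, once.
The state is a dict: "t": time; "joint_pos": joint angles; "dq": joint speeds; "joint_efforts": joint torques, N m; "eef_pos": TCP position; "tcp_rot": TCP orientation; "wrist_force": force on the tool from outside, world axes, zero at the start; "wrist_torque": the same for the moment, N m; "finger_gap": finger opening in m; "gripper_force": force on a finger pad.
Only numpy, scipy, OpenCV 4.12 (cv2) and the standard library are available. Lean on these libraries where they do the work, as an engineer would, in place of code of your own. Each camera call takes 0.05 s, during which the arm holds its last target. There are 200 camera calls.

## Task

Raise the specimen stage: with the fingertips, gently push its hand wheel clockwise (seen from above) by the upright handle through exactly one full turn, so that the handle goes all the way round once and stands at the pointer again. Then push the clamp lever beside the platform across, away from the robot, as far as it goes to lock the stage. Only push: do not take anything between the fingers, leave the specimen on its platform and the other things where they are.

Things in the scene. Friction and masses are not known exactly. Their poses are not given: they have to be found in the camera images.
- wheel (a joint): angle turned by the hand wheel, rad: 0 at the start (handle at the pointer), grows clockwise seen from above; one full turn is 6.283. The wheel is a spoked black ring 129 mm across, level, turning about the vertical axis through wheel_center, and the top of its ring lies 77 mm above the table. It has no stop near one turn; about 2.6 N at the handle moves it and it stays where it is left.
- handle (a point): middle of the wheel's upright handle, a plain steel pin 15 mm thick that stands on the ring 58 mm from the wheel's axis; its bare length runs from 77 to 126 mm above the table, and this point is 102 mm above the table. It travels with the wheel. Nothing stands higher than the ring inside the wheel.
- wheel_center (a point): point on the wheel's vertical axis, 102 mm above the table (25 mm above the ring); fixed during a run
- pointer (a point): top of the fixed aluminium pointer, an upright block 9 mm wide, just outside the ring, 79 mm from the wheel's axis and 62 mm above the table. The handle starts in line with it; it may lie in any direction from the wheel's axis.
- clamp (a joint): angle of the clamp lever, rad: 0 unlocked, 1.2 at its stop (locked), grows clockwise seen from above; starts between 0 and 0.15. About 2 N at its grip moves it and it stays where it is left.
- clamp_grip (a point): middle of the clamp lever's upright black grip, a round post 16 mm thick whose bare length runs from 46 to 86 mm above the table; this point is 64 mm above the table and 58 mm from the lever's vertical axis. It stands on a level steel arm at the left end of the stage and swings away from the robot.
- clamp_pivot (a point): point on the clamp lever's vertical axis, 64 mm above the table; fixed during a run
- stage: grey base plate of the specimen stage, 190 mm (its x) by 360 mm (its y), 15 mm thick, fixed to the table; origin on the table, 10 mm to the +y side of the plate's centre; z up. The wheel's axis stands at (0, -95) mm, the platform's centre at (10, 60) mm and the clamp's axis at (0, 115) mm in its x, y.
- platform: square aluminium platform, 86 by 72 mm and 10 mm thick, that carries the specimen; origin at the centre of its underside, 52 mm above the table at the start; one turn of the wheel raises it by 8 mm
- specimen: loose copper disc, 32 mm across and 16 mm high, lying on the platform; origin at the centre of its underside
- stub: loose aluminium specimen stub, 25 mm across, 18 mm high, on the base plate in front of the platform; origin under its centre
- jar: loose amber jar, 48 mm across, 60 mm high, on the table behind the stage; origin under its centre
- driver: loose screwdriver, 150 mm long, lying on the table between the robot and the stage, across the robot's view; its x axis runs along it
- disc: loose aluminium disc, 100 mm across, 6 mm thick, on the table to the left; origin under its centre
- blower: loose black rubber bulb blower, 62 mm across, 100 mm high, standing on the table to the right; origin under its centre
- case: loose pale plastic case, 90 by 120 by 35 mm, on the table to the right; origin under its centre
There are look-alikes about, which are no part of the job. Of the things shaped like the specimen, the copper one is meant.

How it is judged:
On the way, in this order (a step that is already met when the one before it is completed fails the run):
1. the wheel is pushed half way round, clamp still unlocked (value of joint wheel above 3 rad and value of joint clamp below 0.4 rad).
2. the wheel has been turned exactly one turn (within 0.18 rad) and stands still, clamp still unlocked (value of joint wheel between 6.1032 and 6.4632 rad and velocity of joint wheel between -0.15 and 0.15 rad/s and value of joint clamp below 0.4 rad), for 0.2 s.
3. the clamp lever is pushed across to its stop (value of joint clamp above 1.05 rad), for 0.1 s.
At the end, for the whole second after the job is handed in: The wheel stands one full turn (6.283 rad, within 0.18) clockwise of its start and at rest, the clamp lever is at its stop (over 1.05 of 1.2 rad), and the specimen lies at rest on the platform within 20 mm of its centre (value of joint wheel between 6.1032 and 6.4632 rad and value of joint clamp above 1.05 rad and velocity of joint wheel between -0.05 and 0.05 rad/s and horizontal distance between specimen and platform below 0.02 m and z of specimen in the frame of platform between 0.006 and 0.014 m and linear speed of specimen below 0.02 m/s); the robot touches nothing.
It fails at once if the wheel is turned more than 0.5 rad the wrong way, or more than 0.5 rad past one turn (value of joint wheel below -0.5 rad or value of joint wheel above 6.7832 rad).
It fails at once if the fingers press on or squeeze anything with more than 35 N (contact force between the fingers and anything else above 35 N).
It fails at once if the handle or the clamp's grip is taken between the fingers (distance between the grasp point and handle below 0.01 m or distance between the grasp point and clamp_grip below 0.01 m).
It fails at once if the specimen is lifted off, tipped or shoved about on the platform (z of specimen in the frame of platform above 0.022 m or horizontal distance between specimen and platform above 0.025 m or angle between specimen's own z axis and vertical above 0.4 rad).
It fails at once if one of the loose things standing around is moved more than 25 mm (distance of any of stub, jar, driver, disc, blower, case from where it was at the start of the episode above 0.025 m).
It also fails if it takes over 58 s, if anything falls off the work surface, if the arm or the gripper's body presses on something with over 40 N, if the wrist force passes 120 N, or if a joint passes its speed limit or range.

## Working session

There is one attempt and no reset: what is moved stays moved. The work goes in short steps, Python scripts to look and compute and a tool call to move; the robot and the scene stay as the last step left them, time stands still between calls to the robot, and variables do not carry over. Pictures are saved under pics/ and viewed, at most 10 in all, crops included, and the job is handed in when it is done.

Besides the shell and the picture viewer there is one more tool, called after "Request:" by a JSON object that holds its "op" and its "data". send_rows: Moves the arm, as the interface text tells. Its arguments: {"type":"object","properties":{"increments":{"type":"array"},"grip_force":{"type":"number"}},"required":["increments"]}

```bash
mkdir -p pics; cat > h.py <<'E'
import numpy as np, cv2
from workcell import state, read_camera, camera_model, close_job
E
python3 - <<'E'
from h import *
for n in("scene","top"):
    im=read_camera(n); cv2.imwrite(f"pics/{n}0.png",im[:,:,::-1]); m=camera_model(n); print(n,{k:(np.round(v,4).tolist() if k=='T' else v) for k,v in m.items()})
s=state();print(s)
E
```

```text
scene {'fovy': 56.11268315402637, 'cx': 311.35839708964295, 'cy': 235.2058621139883, 'T': [[0.0707, -0.7159, 0.6946, 1.2335], [0.9975, 0.0529, -0.0471, -0.106], [-0.003, 0.6962, 0.7179, 0.8213], [0.0, 0.0, 0.0, 1.0]]}
top {'fovy': 47.667619886803536, 'cx': 312.7544505638334, 'cy': 241.18145953645174, 'T': [[-0.0047, 0.9929, -0.1192, 0.3681], [-0.9999, -0.0063, -0.0129, -0.055], [-0.0136, 0.1192, 0.9928, 1.535], [0.0, 0.0, 0.0, 1.0]]}
{'t': 0.1, 'joint_pos': array([-1.30547887e+00,  2.07378527e-01,  1.54281283e+00,  7.03484937e-06,
        1.39350449e+00, -1.50485098e-01]), 'dq': array([-5.12508511e-05, -2.51677019e-03, -4.02494553e-03,  3.52730558e-04,
        2.80168060e-03,  5.66967004e-04]), 'joint_efforts': array([ 4.01616967e-05, -3.71862745e+01, -2.82293397e+01,  6.99426932e-02,
        3.10858805e-02, -5.48436014e-05]), 'eef_pos': array([ 0.2321133 , -0.52548278,  0.30158106]), 'tcp_rot': array([-1.05006106e-03,  9.78465848e-01,  2.06406101e-01, -5.68894836e-05]), 'wrist_force': array([-0.31302896,  0.18893325,  0.55889498]), 'wrist_torque': array([ 0.02224978, -0.0078502 , -0.02449393]), 'gripper_force': 0.0, 'finger_gap': 0.09389330634398535}
```

View pics/top0.png

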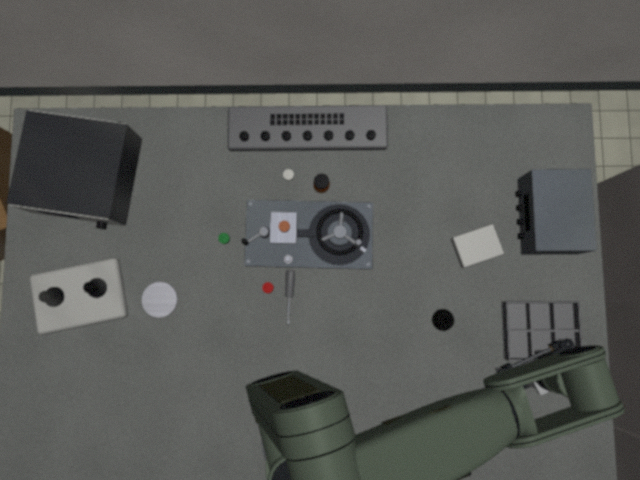

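View pics/scene0.png

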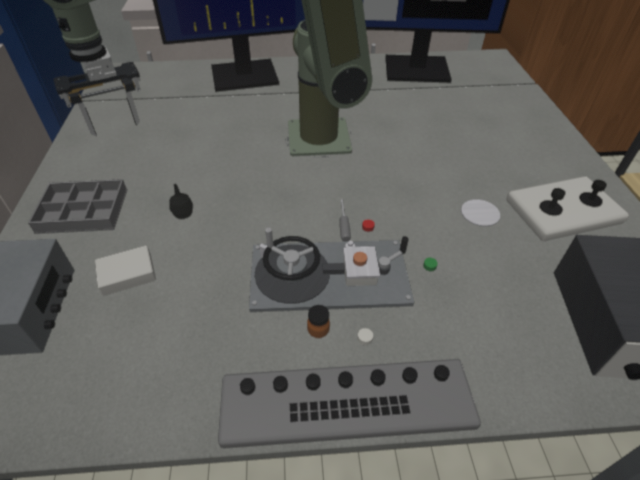

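The top view shows the stage at about (310,235). The wheel is at (340,233), with its handle near (361,249). The copper specimen is at (284,227), the clamp pivot at (264,232) and its grip at (245,241). The scene view shows the same things from the far side. I'll enlarge both to measure them.

```bash
cat >> h.py <<'E'
def ray(n,u,v):
    m=camera_model(n); T=np.array(m["T"]); f=240/np.tan(np.radians(m["fovy"]/2))
    return T[:3,3], T[:3,:3]@np.array([(u-m["cx"])/f,-(v-m["cy"])/f,-1])
def onz(n,u,v,z):
    o,d=ray(n,u,v); return o+d*(z-o[2])/d[2]
def proj(n,p):
    m=camera_model(n); T=np.array(m["T"]); f=240/np.tan(np.radians(m["fovy"]/2))
    q=T[:3,:3].T@(np.array(p)-T[:3,3]); return np.array([m["cx"]-f*q[0]/q[2], m["cy"]+f*q[1]/q[2]])
E
python3 - <<'E'
from h import *
a=cv2.imread("pics/top0.png")[190:280,215:385]; b=cv2.imread("pics/scene0.png")[220:315,240:440]
a=cv2.resize(a,(800,424),interpolation=cv2.INTER_CUBIC)[:290*2]; b=cv2.resize(b,(800,380),interpolation=cv2.INTER_CUBIC)
cv2.imwrite("pics/a.png",a); cv2.imwrite("pics/b.png",b)
E
```

```text
(no output)
```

View pics/a.png

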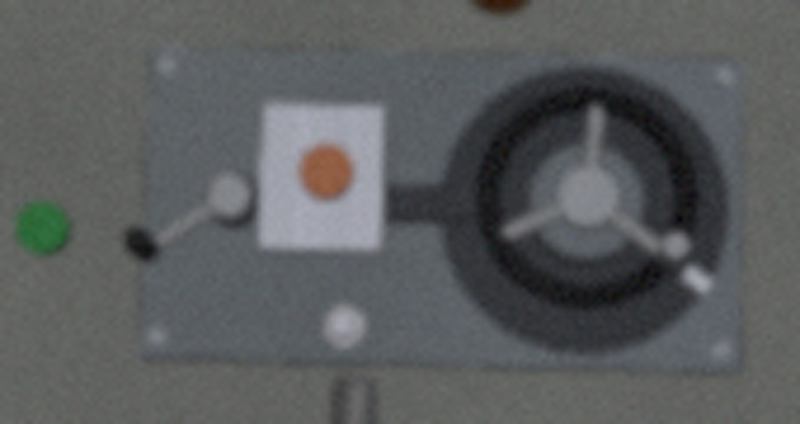

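View pics/b.png

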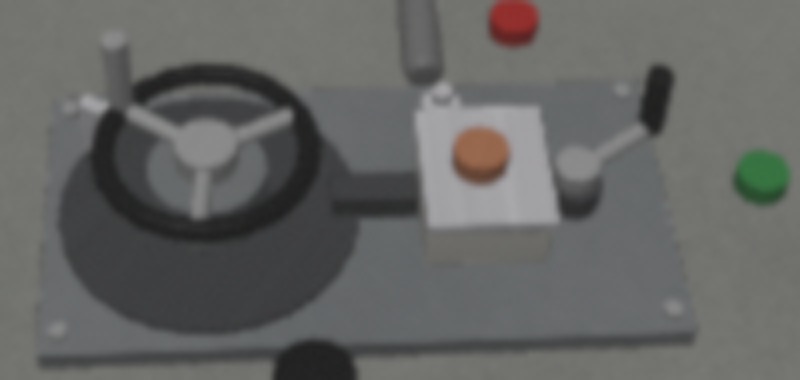

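The crops show, in crop pixels:
- **Top:** ring centre (587,198), handle top (677,244), pointer (698,279), grip (141,244), pivot (230,195).
- **Scene:** handle top (115,40), grip top (658,72), ring centre (207,153).

```bash
python3 - <<'E'
from h import *
t=lambda x,y:(215+(x+.5)/4.706-.5,190+(y+.5)/4.711-.5); s=lambda x,y:(240+(x+.5)/4-.5,220+(y+.5)/4-.5)
P=lambda n,a,z:print(n,np.round(a*1000,1)) 
T={'ring':(587,198,.077),'handle':(677,244,.126),'pointer':(698,279,.062),'grip':(139,241,.086),'pivot':(230,194,.06),'plat':(323,175,.062),'s1':(167,66,.015),'s2':(726,76,.015),'s3':(157,336,.015),'s4':(722,348,.015),'stub':(344,323,.033),'spec':(327,171,.078)}
S={'ring':(207,153,.077),'handle':(115,40,.126),'grip':(658,72,.086),'pivot':(577,163,.06),'spec':(481,147,.078),'s1':(673,308,.015),'s2':(57,329,.015),'s3':(621,90,.015),'s4':(70,107,.015),'stub':(441,92,.033),'pointer':(93,102,.062)}
for D,n,f in((T,'top',t),(S,'scene',s)):
    for k,(x,y,z) in D.items(): print(n,k,np.round(1000*onz(n,*f(x,y),z),1))
im=cv2.imread("pics/top0.png").astype(int)
E
```

```text
top ring [ 568.8 -108.1   77. ]
top handle [ 536.  -155.9  126. ]
top pointer [ 523.2 -172.3   62. ]
top grip [544.5 148.6  86. ]
top pivot [574.9  99.4  60. ]
top plat [585.4  45.   62. ]
top s1 [659.5 142.7  15. ]
top s2 [ 650.9 -194.8   15. ]
top s3 [495.9 147.2  15. ]
top s4 [ 486.8 -189.7   15. ]
top stub [501.5  34.4  33. ]
top spec [585.3  41.6  78. ]
scene ring [ 579.3 -105.9   77. ]
scene handle [ 537.  -152.6  126. ]
scene grip [545.2 150.8  86. ]
scene pivot [587.   99.8  60. ]
scene spec [586.9  44.5  78. ]
scene s1 [656.9 145.4  15. ]
scene s2 [ 646.3 -192.6   15. ]
scene s3 [492.1 149.7  15. ]
scene s4 [ 481.5 -187.6   15. ]
scene stub [502.4  36.1  33. ]
scene pointer [ 522.4 -169.7   62. ]
```

The two views agree, and the measurements match the given radii: handle 57.7 of 58 mm, pointer 79 of 79 mm.
- **Wheel:** centre about (569.5,-107) mm, handle at bearing -125.5°.
- **Clamp:** pivot about (574.5,102) mm, grip about (545,150) mm.

I'll push with closed fingers, using the tool x-face. First I'll go above the start point behind the handle.

Request:
{"op": "send_rows", "data": {"increments": [0,0,0,1.8,-0.8,0,0,0,0,0,3.6,-1.6,0,0,0,0,0,3.6,-1.6,0,0,0,0,0,3.6,-1.6,0,0,0,0,0,3.6,-1.6,0,0,0,0,0,3.6,-1.6,0,0,0,0,0,3.6,-1.6,0,0,0,0,0,3.6,-1.6,0,0,0,0,0,3.6,-1.6,0,0,0,0,0,3.6,-1.6,0,0,0,0,0,3.6,-1.6,0,0,0,0,0,3.6,-1.6,0,0], "grip_force": 5}}

```text
t: 1.3
eef_pos: [0.5373, -0.1875, 0.3025]
tcp_rot: [-0.0, 0.978, 0.207, -0.0]
wrist_force: [-0.8, -0.6, 0.3]
finger_gap: 0.0025
gripper_force: 0.0
```

Request:
{"op": "send_rows", "data": {"increments": [0,0,-8,0,0,0,0,0,0,-8,0,0,0,0,0,0,-8,0,0,0,0,0,0,-8,0,0,0,0,0,0,-8,0,0,0,0,0,0,-8,0,0,0,0,0,0,-8,0,0,0,0,0,0,-8,0,0,0,0,0,0,-8,0,0,0,0,0,0,-8,0,0,0,0,0,0,-8,0,0,0,0,0,0,-8,0,0,0,0]}}

```text
t: 2.5
eef_pos: [0.5364, -0.1889, 0.3023]
tcp_rot: [-0.001, 0.499, 0.867, 0.0]
wrist_force: [-0.6, -0.1, 0.2]
finger_gap: 0.0005
gripper_force: 0.0
```

Request:
{"op": "send_rows", "data": {"increments": [0,0,-8,0,0,0,0,0,0,-8,0,0,0,0,0,0,-8.6,0,0,0,0]}}

```text
out of range: a turn must lie within [-8.59, 8.59]
```

```bash
cat >> h.py <<'E'
from scipy.spatial.transform import Rotation as Ro
def rep(tgt=None, yaw=None):
    s=state(); q=s["tcp_rot"]; R=Ro.from_quat([q[1],q[2],q[3],q[0]]).as_matrix(); p=s["eef_pos"]
    y=np.degrees(np.arctan2(R[1,0],R[0,0]))
    print("t",round(s["t"],2),"tcp mm",np.round(p*1000,1),"yaw",round(y,2),"zaxis",np.round(R[:,2],3),"q6",round(s["joint_pos"][5],2),"F",np.round(s["wrist_force"],1),"gap",round(s["finger_gap"],4))
    if tgt is not None: print("tool shift cm",np.round(R.T@(np.array(tgt)/1000-p)*100,2))
    if yaw is not None: print("az total",round((y-yaw+180)%360-180,2))
E
python3 - <<'E'
from h import *
C=np.array([569.5,-107]);a=np.radians(-125.5);H=C+58*np.array([np.cos(a),np.sin(a)]);t=np.array([np.sin(a),-np.cos(a)])
print(H,t); rep([*(H-25*t),188],144.5)
E
```

```text
[ 535.81922857 -154.21870006] [-0.81411552  0.58070296]
t 2.5 tcp mm [ 536.4 -188.9  302.3] yaw 120.2 zaxis [-0.001  0.001 -1.   ] q6 -1.02 F [-0.6 -0.1  0.2] gap 0.0005
tool shift cm [ 0.73  2.72 11.43]
az total -24.3
```

Request:
{"op": "send_rows", "data": {"increments": [0,0,0,0.4,1.4,0,0,0,0,0,0.3,1.3,0,0,0,0,-8.1,0,0,0,0,0,0,-8.1,0,0,0,0,0,0,-8.1,0,0,0,0,0,0,0,0,0,2,0,0,0,0,0,0,2,0,0,0,0,0,0,2,0,0,0,0,0,0,2,0]}}

```text
t: 3.4
eef_pos: [0.5574, -0.1694, 0.2218]
tcp_rot: [0.0, 0.309, 0.951, 0.0]
wrist_force: [-0.8, -0.5, -0.2]
finger_gap: 0.0001
gripper_force: 0.0
```

```bash
python3 - <<'E'
from h import *
rep([556.2,-168.7,188],144.5)
im=read_camera("scene"); cv2.imwrite("pics/s1.png",cv2.resize(im[170:320,200:400,::-1],(800,600),interpolation=cv2.INTER_CUBIC))
E
```

```text
t 3.4 tcp mm [ 557.4 -169.4  221.8] yaw 144.04 zaxis [ 0.  0. -1.] q6 -1.39 F [-0.8 -0.5 -0.2] gap 0.0001
tool shift cm [ 0.14 -0.01  3.38]
az total -0.46
```

View pics/s1.png

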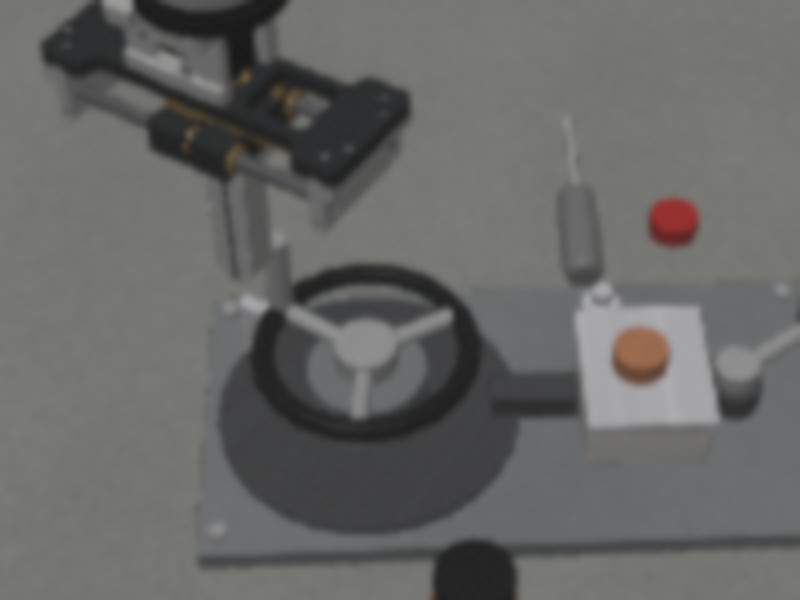

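The fingers stand beside the handle, on the side to push from. I'll lower them, touch the pin and try the first part of the orbit.

Request:
{"op": "send_rows", "data": {"increments": [0,0,0,0,0,1.2,0,0,0,0,0,0,1.2,0,0,0,-0.5,0,0,1,0,0,0,0,0.4,0,0,0,0,0,0,0.4,0,0,0,0,0,0,0.3,0,0,0,0,0,3,0.306,-0.073,0,0,0,0,3,0.306,-0.073,0,0,0,0,3,0.306,-0.073,0,0,0,0,3,0.306,-0.073,0,0,0,0,3,0.306,-0.073,0,0,0,0,3,0.306,-0.073,0,0]}}

```text
t: 4.65
eef_pos: [0.5321, -0.1562, 0.1898]
tcp_rot: [0.002, 0.45, 0.893, -0.0]
wrist_force: [2.4, -1.9, -2.5]
finger_gap: 0.0006
gripper_force: 1.4
```

```bash
cat >> h.py <<'E'
C=np.array([569.5,-107])
def orb(turned,off=15.5,sgn=1):
    "ideal pose when handle has turned `turned` deg, face +x (sgn 1) or -x"
    a=np.radians(-125.5-turned); r=np.array([np.cos(a),np.sin(a)]); t=np.array([np.sin(a),-np.cos(a)])
    return [*(C+58*r-off*t),188],np.degrees(a)-90+(0 if sgn>0 else 180)
def shot(n,f,box):
    im=read_camera(n); u0,v0,u1,v1=box; cv2.imwrite("pics/"+f,cv2.resize(im[v0:v1,u0:u1,::-1],None,fx=4,fy=4,interpolation=cv2.INTER_CUBIC))
E
python3 - <<'E'
from h import *
rep(*orb(18)); shot("scene","s2.png",(220,170,360,320))
E
```

```text
t 4.65 tcp mm [ 532.1 -156.2  189.8] yaw 126.48 zaxis [ 0.004 -0.003 -1.   ] q6 -1.08 F [ 2.4 -1.9 -2.5] gap 0.0006
tool shift cm [0.18 0.13 0.18]
az total -0.02
```

View pics/s2.png

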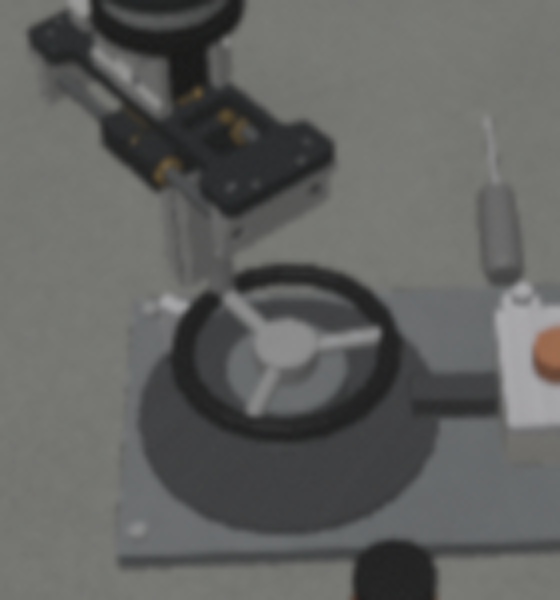

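The handle has turned about 18° and the push force is about 3 N. I'll carry on round.

Request:
{"op": "send_rows", "data": {"increments": [0,0,5,0.52,-0.04,0,0,0,0,5,0.512,-0.113,0,0,0,0,6,0.615,-0.13,0,0,0,0,6,0.615,-0.13,0,0,0,0,6,0.615,-0.13,0,0,0,0,6,0.615,-0.13,0,0,0,0,6,0.615,-0.13,0,0,0,0,6,0.615,-0.13,0,0,0,0,6,0.615,-0.13,0,0,0,0,6,0.615,-0.13,0,0,0,0,6,0.615,-0.13,0,0,0,0,6,0.615,-0.13,0,0]}}

```text
t: 5.9
eef_pos: [0.5118, -0.0894, 0.1896]
tcp_rot: [0.001, 0.881, 0.473, -0.001]
wrist_force: [-2.2, -2.1, 1.9]
finger_gap: 0.0007
gripper_force: 1.6
```

```bash
python3 - <<'E'
from h import *
rep(*orb(88))
E
```

```text
t 5.9 tcp mm [511.8 -89.4 189.6] yaw 56.43 zaxis [-0.    -0.002 -1.   ] q6 0.25 F [-2.2 -2.1  1.9] gap 0.0007
tool shift cm [ 0.16 -0.01  0.16]
az total -0.07
```

Tracking is good, with a 1.6 mm lag along the path. The next section goes to 160°.

Request:
{"op": "send_rows", "data": {"increments": [0,0,6,0.615,-0.13,0,0,0,0,6,0.615,-0.13,0,0,0,0,6,0.615,-0.13,0,0,0,0,6,0.615,-0.13,0,0,0,0,6,0.615,-0.13,0,0,0,0,6,0.615,-0.13,0,0,0,0,6,0.615,-0.13,0,0,0,0,6,0.615,-0.13,0,0,0,0,6,0.615,-0.13,0,0,0,0,6,0.615,-0.13,0,0,0,0,6,0.615,-0.13,0,0,0,0,6,0.615,-0.13,0,0]}}

```text
t: 7.1
eef_pos: [0.5689, -0.0474, 0.1893]
tcp_rot: [-0.0, 0.991, -0.135, -0.001]
wrist_force: [-2.8, 1.0, 2.8]
finger_gap: 0.0004
gripper_force: 1.5
```

```bash
python3 - <<'E'
from h import *
rep(*orb(160))
E
```

```text
t 7.1 tcp mm [568.9 -47.4 189.3] yaw -15.56 zaxis [-0.002  0.    -1.   ] q6 1.61 F [-2.8  1.   2.8] gap 0.0004
tool shift cm [ 0.1  -0.07  0.13]
az total -0.06
```

Request:
{"op": "send_rows", "data": {"increments": [0,0,6,0.615,-0.17,0,0,0,0,6,0.615,-0.16,0,0,0,0,6,0.615,-0.13,0,0,0,0,6,0.615,-0.13,0,0,0,0,6,0.615,-0.13,0,0,0,0,6,0.615,-0.13,0,0,0,0,6,0.615,-0.13,0,0,0,0,3,0.306,-0.073,0,0,0,0,3,0.306,-0.073,0,0,0,0,0,0,0,0,0,0,0,0,0,0,0,0]}}

```text
t: 8.2
eef_pos: [0.614, -0.067, 0.1891]
tcp_rot: [-0.0, 0.851, -0.525, -0.0]
wrist_force: [-1.3, 2.4, 1.6]
finger_gap: 0.0004
gripper_force: 1.2
```

```bash
python3 - <<'E'
from h import *
rep(*orb(208))
E
```

```text
t 8.2 tcp mm [614.  -67.  189.1] yaw -63.29 zaxis [-0.     0.001 -1.   ] q6 2.43 F [-1.3  2.4  1.6] gap 0.0004
tool shift cm [ 0.05 -0.03  0.11]
az total 0.21
```

Request:
{"op": "send_rows", "data": {"increments": [0,0,0,-1,0,0,0,0,0,0,-1,0,0,0,0,0,0,0,0,-2,0,0,0,0,0,0,-2,0,0,0,0,0,0,-2,0]}}

```text
t: 8.7
eef_pos: [0.6048, -0.0485, 0.2491]
tcp_rot: [0.0, 0.851, -0.525, -0.0]
wrist_force: [-0.8, -0.0, -0.6]
finger_gap: 0.0006
gripper_force: 0.0
```

Request:
{"op": "send_rows", "data": {"increments": [0,0,-8,0,0,0,0,0,0,-8,0,0,0,0,0,0,-8,0,0,0,0,0,0,-8,0,0,0,0,0,0,-8,0,0,0,0,0,0,-8,0,0,0,0,0,0,-8,0,0,0,0,0,0,-8,0,0,0,0,0,0,-8,0,0,0,0,0,0,-8,0,0,0,0,0,0,-8,0,0,0,0,0,0,-8,0,0,0,0]}}

```text
t: 9.9
eef_pos: [0.605, -0.0487, 0.2486]
tcp_rot: [0.0, 0.959, 0.284, 0.0]
wrist_force: [-0.9, 0.3, -0.2]
finger_gap: 0.0008
gripper_force: 0.0
```

Request:
{"op": "send_rows", "data": {"increments": [0,0,-8,0,0,0,0,0,0,-8,0,0,0,0,0,0,-8,0,0,0,0,0,0,-8,0,0,0,0,0,0,-8,0,0,0,0,0,0,-8,0,0,0,0,0,0,-8,0,0,0,0,0,0,-8,0,0,0,0,0,0,-8,0,0,0,0,0,0,-8,0,0,0,0,0,0,-4,0,0,0,0]}}

```text
t: 11.0
eef_pos: [0.605, -0.0487, 0.2486]
tcp_rot: [0.0, 0.523, 0.852, -0.0]
wrist_force: [-0.2, -0.8, -0.4]
finger_gap: 0.0004
gripper_force: 0.0
```

```bash
python3 - <<'E'
from h import *
rep(*orb(208,28,-1)); shot("scene","s3.png",(220,170,360,320)); print(orb(208)[0],C)
E
```

```text
t 11.0 tcp mm [605.  -48.7 248.6] yaw 116.92 zaxis [ 0. -0. -1.] q6 -0.69 F [-0.2 -0.8 -0.4] gap 0.0004
tool shift cm [-0.84  0.01  6.06]
az total 0.42
[np.float64(614.4901268697154), np.float64(-67.24904423479971), 188] [ 569.5 -107. ]
```

View pics/s3.png

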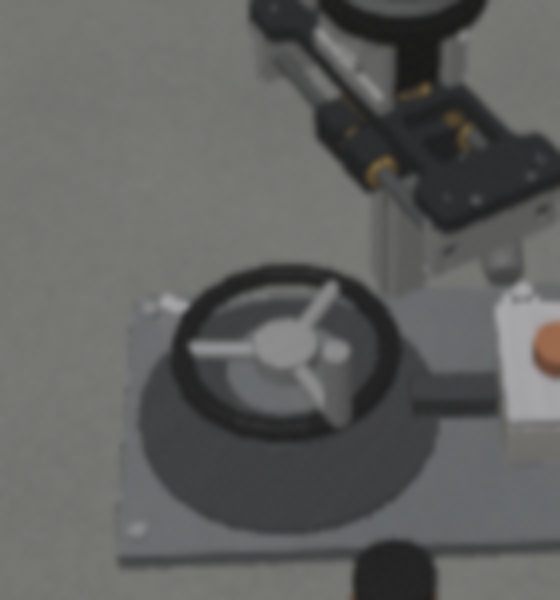

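The handle top now shows at crop (336,349), roughly 208° round, and the fingers are clear of it. I'll check its bearing and lower the fingers.

Request:
{"op": "send_rows", "data": {"increments": [0,0,0.4,0,0,2,0,0,0,0,0,0,2,0,0,0,0,0,0,2,0,0,0,0,-0.6,0,0,0,0,0,0,0,0,0,0]}}

```text
t: 11.55
eef_pos: [0.6081, -0.0551, 0.1888]
tcp_rot: [0.0, 0.529, 0.849, -0.0]
wrist_force: [1.1, -0.1, 0.3]
finger_gap: 0.0008
gripper_force: 0.0
```

```bash
python3 - <<'E'
from h import *
p=onz("scene",220+336.5/4-.5,170+349.5/4-.5,.126)*1000; d=p[:2]-C; print(p,np.hypot(*d),(-125.5-np.degrees(np.arctan2(d[1],d[0])))%360)
rep(*orb(208,15.5,-1))
E
```

```text
[621.53322152 -80.67654928 126.        ] 58.31277903916571 207.66528827762954
t 11.55 tcp mm [608.1 -55.1 188.8] yaw 116.19 zaxis [ 0. -0. -1.] q6 -0.69 F [ 1.1 -0.1  0.3] gap 0.0008
tool shift cm [-1.37  0.03  0.08]
az total -0.31
```

The handle measures 207.7° and radius 58.3 mm, as expected. Now the second part.

Request:
{"op": "send_rows", "data": {"increments": [0,0,-0.3,-0.5,0,0,0,0,0,0,-0.5,0.03,0,0,0,0,0,-0.4,0,0,0,0,0,3,-0.306,0.073,0,0,0,0,3,-0.306,0.073,0,0,0,0,6,-0.615,0.13,0,0,0,0,6,-0.615,0.13,0,0,0,0,6,-0.615,0.13,0,0,0,0,6,-0.615,0.13,0,0,0,0,6,-0.615,0.13,0,0,0,0,6,-0.615,0.13,0,0,0,0,6,-0.615,0.13,0,0]}}

```text
t: 12.75
eef_pos: [0.6301, -0.1135, 0.1895]
tcp_rot: [0.0, 0.828, 0.561, 0.002]
wrist_force: [0.8, 2.2, 0.4]
finger_gap: 0.0007
gripper_force: 1.5
```

```bash
python3 - <<'E'
from h import *
rep(*orb(256,15.5,-1))
E
```

```text
t 12.75 tcp mm [ 630.1 -113.5  189.5] yaw 68.26 zaxis [ 0.003  0.002 -1.   ] q6 0.06 F [0.8 2.2 0.4] gap 0.0007
tool shift cm [-0.07 -0.08  0.15]
az total -0.24
```

Next to 328°, correcting the small radial drift.

Request:
{"op": "send_rows", "data": {"increments": [0,0,6,-0.615,0.09,0,0,0,0,6,-0.615,0.09,0,0,0,0,6,-0.615,0.13,0,0,0,0,6,-0.615,0.13,0,0,0,0,6,-0.615,0.13,0,0,0,0,6,-0.615,0.13,0,0,0,0,6,-0.615,0.13,0,0,0,0,6,-0.615,0.13,0,0,0,0,6,-0.615,0.13,0,0,0,0,6,-0.615,0.13,0,0,0,0,6,-0.615,0.13,0,0,0,0,3,-0.306,0.073,0,0]}}

```text
t: 13.95
eef_pos: [0.5849, -0.166, 0.1898]
tcp_rot: [0.001, 1.0, -0.006, 0.002]
wrist_force: [4.2, -1.7, -1.6]
finger_gap: 0.0008
gripper_force: 1.5
```

```bash
python3 - <<'E'
from h import *
rep(*orb(325,15.5,-1))
E
```

```text
t 13.95 tcp mm [ 584.9 -166.   189.8] yaw -0.7 zaxis [ 0.005 -0.002 -1.   ] q6 1.16 F [ 4.2 -1.7 -1.6] gap 0.0008
tool shift cm [-0.05 -0.09  0.18]
az total -0.2
```

Request:
{"op": "send_rows", "data": {"increments": [0,0,4,-0.408,0.05,0,0,0,0,4,-0.408,0.05,0,0,0,0,4,-0.408,0.094,0,0,0,0,4,-0.408,0.094,0,0,0,0,4,-0.408,0.094,0,0,0,0,4,-0.408,0.094,0,0,0,0,4,-0.408,0.094,0,0,0,0,2.5,-0.254,0.062,0,0,0,0,2.5,-0.254,0.062,0,0,0,0,0,0,0,0,0,0,0,0,0,0,0,0]}}

```text
t: 15.05
eef_pos: [0.5506, -0.1641, 0.1898]
tcp_rot: [0.001, 0.958, -0.288, 0.002]
wrist_force: [0.9, -3.9, 1.2]
finger_gap: 0.0005
gripper_force: 1.7
```

```bash
python3 - <<'E'
from h import *
rep(*orb(358,15.5,-1)); shot("scene","s4.png",(220,170,360,320))
E
```

```text
t 15.05 tcp mm [ 550.6 -164.1  189.8] yaw -33.44 zaxis [ 0.003 -0.003 -1.   ] q6 1.72 F [ 0.9 -3.9  1.2] gap 0.0005
tool shift cm [-0.03 -0.01  0.18]
az total 0.06
```

View pics/s4.png

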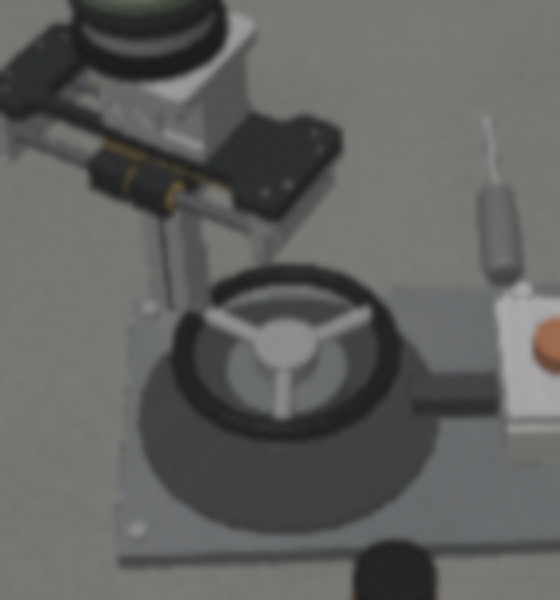

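The spokes have nearly returned to their starting directions, about 2° short. I'll nudge that, back off and check.

Request:
{"op": "send_rows", "data": {"increments": [0,0,1,-0.1,0.025,0,0,0,0,1,-0.13,0.025,0,0,0,0,0,0,0,0,0,0,0,0,0,0,0,0,0,0,0,1,0,0,0,0,0,0,1,0,0,0,0,0,0,0,0,-3,0,0,0,0,0,0,-3,0,0,0,0,3,0,-3,0,0,0,0,4,0,-2,0,0,0,0,4,0,0,0]}}

```text
t: 16.2
eef_pos: [0.656, -0.2384, 0.3032]
tcp_rot: [0.0, 0.953, -0.304, 0.003]
wrist_force: [-0.9, 0.0, 1.7]
finger_gap: 0.0007
gripper_force: 0.0
```

```bash
python3 - <<'E'
from h import *
rep()
im=read_camera("scene")[:,:,::-1]; cv2.imwrite("pics/s5.png",cv2.resize(im[220:315,240:440],(800,380),interpolation=cv2.INTER_CUBIC))
E
```

```text
t 16.2 tcp mm [ 656.  -238.4  303.2] yaw -35.45 zaxis [ 0.006 -0.002 -1.   ] q6 1.72 F [-0.9  0.   1.7] gap 0.0007
```

View pics/s5.png

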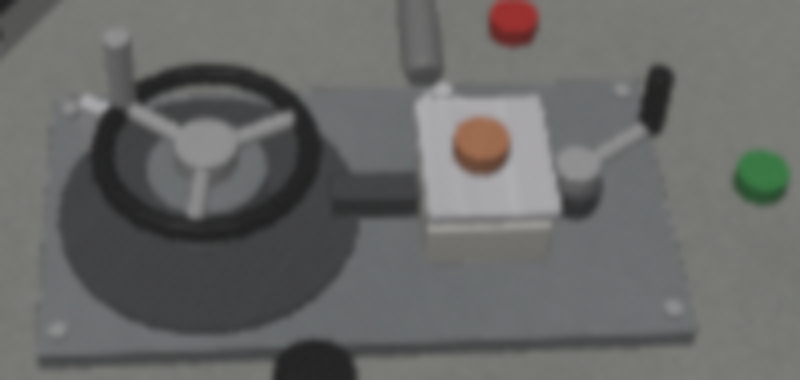

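The wheel stands at the pointer again, about 3° past and within tolerance. The handle top is at (118,37), against (115,40) at the start. The platform is raised, the specimen is in place, and the clamp is still at its start position with its grip at (658,73). Now to the clamp.

Request:
{"op": "send_rows", "data": {"increments": [0,0,0,-1.4,-0.94,0,0,0,0,0,-2.75,-1.88,0,0,0,0,0,-2.75,-1.88,0,0,0,0,0,-2.75,-1.88,0,0,0,0,0,-2.75,-1.88,0,0,0,0,0,-2.75,-1.88,0,0,0,0,0,-2.75,-1.88,0,0,0,0,0,-2.75,-1.88,0,0,0,0,0,-2.75,-1.88,0,0,0,0,0,-2.75,-1.88,0,0,0,0,0,-2.75,-1.88,0,0,0,0,0,-2.75,-1.88,0,0]}}

```text
t: 17.45
eef_pos: [0.5202, 0.1238, 0.2977]
tcp_rot: [0.0, 0.952, -0.305, -0.001]
wrist_force: [0.4, 0.6, 0.7]
finger_gap: 0.0005
gripper_force: 0.0
```

Request:
{"op": "send_rows", "data": {"increments": [0,0,-7.45,0,0,0,0,0,0,-7.45,0,0,0,0,0,0,-7.45,0,0,0,0,0,0,-7.45,0,0,0,0,0,0,-7.45,0,0,0,0,0,0,-7.45,0,0,0,0,0,0,-7.45,0,0,0,0,0,0,-7.45,0,0,0,0,0,0,-7.45,0,0,0,0,0,0,0,0,0,0,0]}}

```text
t: 18.45
eef_pos: [0.5208, 0.1225, 0.2977]
tcp_rot: [-0.0, 0.962, 0.272, -0.001]
wrist_force: [0.4, 1.4, -0.3]
finger_gap: 0.0005
gripper_force: 0.0
```

```bash
cat >> h.py <<'E'
P=np.array([574.5,102.5])
def cl(turned,off=15.5):
    a=np.radians(121.5-turned); r=np.array([np.cos(a),np.sin(a)]); t=np.array([np.sin(a),-np.cos(a)])
    return [*(P+57*r-off*t),158],np.degrees(a)-90
E
python3 - <<'E'
from h import *
rep(*cl(0,30))
E
```

```text
t 18.45 tcp mm [520.8 122.5 297.7] yaw 31.56 zaxis [-0.003  0.    -1.   ] q6 1.09 F [ 0.4  1.4 -0.3] gap 0.0005
tool shift cm [ 0.56 -1.16 13.97]
az total 0.06
```

Request:
{"op": "send_rows", "data": {"increments": [0,0,0,0.3,-0.6,0,0,0,0,0,0.2,-0.6,0,0,0,0,0,0,0,3,0,0,0,0,0,0,3,0,0,0,0,0,0,3,0,0,0,0,0,0,3,0,0,0,0,0,0,1.9,0,0,0,0,0.5,0,0,0,0,0,0,0.5,0,0,0,0,0,0,0.4,0,0,0,0,0,3,0.306,-0.073,0,0,0,0,3,0.306,-0.073,0,0]}}

```text
t: 19.65
eef_pos: [0.5359, 0.1473, 0.1609]
tcp_rot: [0.0, 0.975, 0.22, 0.0]
wrist_force: [-2.9, 0.3, 0.2]
finger_gap: 0.0007
gripper_force: 1.2
```

```bash
python3 - <<'E'
from h import *
rep(*cl(6))
E
```

```text
t 19.65 tcp mm [535.9 147.3 160.9] yaw 25.45 zaxis [ 0. -0. -1.] q6 1.24 F [-2.9  0.3  0.2] gap 0.0007
tool shift cm [0.   0.   0.29]
az total -0.05
```

In contact at 2.9 N. I'll push round to about 66°.

Request:
{"op": "send_rows", "data": {"increments": [0,0,5,0.512,-0.113,0,0,0,0,6,0.615,-0.13,0,0,0,0,6,0.615,-0.13,0,0,0,0,6,0.615,-0.13,0,0,0,0,6,0.615,-0.13,0,0,0,0,6,0.615,-0.13,0,0,0,0,6,0.615,-0.13,0,0,0,0,6,0.615,-0.13,0,0,0,0,4,0.41,-0.094,0,0,0,0,3,0.306,-0.073,0,0,0,0,3,0.306,-0.073,0,0,0,0,3,0.306,-0.073,0,0]}}

```text
t: 20.85
eef_pos: [0.595, 0.1587, 0.1609]
tcp_rot: [-0.001, 0.955, -0.297, 0.0]
wrist_force: [-1.7, 1.2, -0.9]
finger_gap: 0.0001
gripper_force: 1.1
```

```bash
python3 - <<'E'
from h import *
rep(*cl(66))
E
```

```text
t 20.85 tcp mm [595.  158.7 160.9] yaw -34.56 zaxis [ 0.     0.001 -1.   ] q6 2.29 F [-1.7  1.2 -0.9] gap 0.0001
tool shift cm [-0.06  0.09  0.29]
az total -0.06
```

Request:
{"op": "send_rows", "data": {"increments": [0,0,1.5,0.15,-0.03,0,0,0,0,1.5,0.15,-0.03,0,0]}}

```text
t: 21.05
eef_pos: [0.5962, 0.1585, 0.1607]
tcp_rot: [-0.001, 0.947, -0.321, -0.002]
wrist_force: [-8.8, 5.3, 5.4]
finger_gap: 0.0007
gripper_force: 5.1
```

Request:
{"op": "send_rows", "data": {"increments": [0,0,1,0.1,-0.02,0,0,0,0,1,0.1,-0.02,0,0]}}

```text
t: 21.25
eef_pos: [0.5968, 0.1586, 0.1607]
tcp_rot: [-0.001, 0.941, -0.338, -0.004]
wrist_force: [-11.6, 7.2, 6.5]
finger_gap: 0.0006
gripper_force: 6.8
```

The force rises to about 13 N without further motion, so the lever is at its stop. I'll back off and check.

Request:
{"op": "send_rows", "data": {"increments": [0,0,0,-0.8,0,0,0,0,0,0,-1.2,0,0,0,0,0,0,-1,0,0,0,0,0,0,0,0,-3,0,0,0,0,0,0,-3,0,0,0,0,0,0,-4,0,0,0,0,-3,0,-3,0,0,0,0,-4,0,0,0,0,0,0,-4,0,0,0,0,0,0,0,0,0,0]}}

```text
t: 22.25
eef_pos: [0.4878, 0.2472, 0.2903]
tcp_rot: [-0.001, 0.942, -0.335, -0.0]
wrist_force: [1.1, 0.0, 0.4]
finger_gap: 0.0005
gripper_force: 0.0
```

```bash
python3 - <<'E'
from h import *
rep()
im=read_camera("scene")[:,:,::-1]; cv2.imwrite("pics/s6.png",cv2.resize(im[220:315,240:440],(800,380),interpolation=cv2.INTER_CUBIC))
E
```

```text
t 22.25 tcp mm [487.8 247.2 290.3] yaw -39.16 zaxis [-0.     0.001 -1.   ] q6 2.56 F [1.1 0.  0.4] gap 0.0005
```

View pics/s6.png

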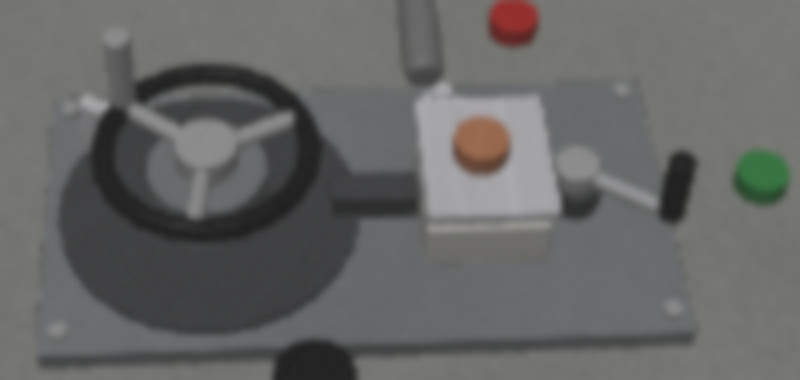

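The wheel and specimen have not moved, and the lever has swung across with its grip top at (682,158). I'll check its angle against the start before handing in.

```bash
python3 - <<'E'
from h import *
A=[]
for x,y in((658,72),(682,158)):
    p=onz("scene",240+(x+.5)/4-.5,220+(y+.5)/4-.5,.086)*1000; d=p[:2]-P; A.append(np.arctan2(d[1],d[0])); print(p,np.hypot(*d))
print("turned rad",A[0]-A[1])
E
```

```text
[545.17476002 150.80172338  86.        ] 56.506868447898746
[609.67935292 149.96538275  86.        ] 59.080871959512585
turned rad 1.183461091907263
```

The clamp turned 1.18 rad, so it is at its stop.

```bash
python3 -c "
from h import *
print(close_job())"
```

```text
the job is handed in; nothing more can be done
None
```

The job is handed in, with no verdict returned: the camera shows the wheel one full turn round (about 3° past the pointer, within tolerance), the clamp lever at its stop (1.18 rad turned) and the specimen still on the raised platform.

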